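Show the base of the seedling jar to the inspection camera

TASK

Take the hold-down bar off the jar tray and lay it flat along the top of the narrow raised wooden ledge, centred, and let go of it. Then take the square jar out of the tray and hold it up in the air to the inspection camera, with its base squarely facing the lens, centred on it and 100 mm away, and finish while still holding it there. Leave the two round jars standing in their cells, and do not disturb the camera, the bottle, the pot or the dibber.

Things in the scene. Friction and masses are not known exactly. Their poses are not given: they have to be found in the camera images.
- tray: White jar tray, fixed: 90 (x) x 245 (y) x 40 mm high, floor and walls 5 mm, three open cells in a row along y, centred near y = -80, 0 and 80 mm, about 75 mm wide; the jars stand loosely in them. At each end (y = +-129.5 mm) a white post 40 x 14 mm rises to 112 mm; the bar lies on these posts. Origin under its centre, z up.
- bar: Hold-down bar lying on the tray's two end posts, above the three jars (7 mm above their lids): flat aluminium bar 22 (x) x 280 (y) x 10 mm (z), with a black upright grip block in the middle of its top, 14 (x) x 45 (y) mm, standing 32 mm above the bar (z = 10 to 42 mm). 0.2 kg. Origin at the centre of its underside, y along its length, z up.
- ledge: Narrow raised wooden ledge, fixed: a flat top 30 (x) x 150 (y) mm, 100 mm above the bench, on two legs and a foot 90 x 150 x 12 mm. Origin under its centre on the bench, y along the ledge, z up: the top is at z = 100 mm. The bar is longer than the ledge and overhangs at both ends.
- square_jar: Square clear jar with a seedling in it: body 48 x 48 mm, 84 mm high, then a 44 x 44 mm black lid, 100 mm high in all, about 0.16 kg. It stands in one of the tray's cells (which one varies). Origin at the centre of its base, x and y square to its sides, z up through the lid.
- jar_lid (a point): Centre of the top of the square jar's lid, 100 mm above its base.
- round_jar_a: Round clear jar with a seedling in it: 50 mm diameter body 84 mm high, then a 46 mm round black lid, 100 mm high in all. It stands in one of the tray's cells (which one varies) and stays there. Origin at the centre of its base.
- round_jar_b: Round clear jar with a seedling in it: 50 mm diameter body 84 mm high, then a 46 mm round black lid, 100 mm high in all. It stands in one of the tray's cells (which one varies) and stays there. Origin at the centre of its base.
- camera: Inspection camera, fixed to the bench: grey foot 100 x 90 x 20 mm with two side brackets to 65 mm high carrying a black round head (62 mm diameter) that looks obliquely up and towards the robot. Origin under the head on the bench, its -x side faces the robot.
- lens (a point): Centre of the lens face of the inspection camera, about 91 mm above the bench. Its z axis is the line of sight, pointing out of the lens, leaning 35 degrees from vertical towards the camera's -x side. The jar's base centre belongs on this z axis, 100 mm out, with the jar's own z axis along it (the lid farther from the lens than the base).
- bottle: Bystander: capped lab bottle, 66 mm diameter, 140 mm high, standing. Origin at the centre of its base.
- pot: Bystander: small open terracotta pot, 60 mm diameter, 60 mm high, standing. Origin at the centre of its base.
- dibber: Bystander: dibber lying on the bench, wooden handle 100 x 22 x 22 mm with a steel pin 12 mm thick and 60 mm long along +x. Origin under the handle's centre.

How it is judged:
By the outcome, as a careful person would: the job done as asked, in the order asked, and still so for the second after the job is handed in, while the arm keeps its last pose, push and grip.
It also fails if it takes over 56 s, if anything falls off the work surface, if the arm or the gripper's body presses on something with over 40 N, if the wrist force passes 120 N, or if a joint passes its speed limit or range.

ROBOT

A 6-joint arm with a two-finger parallel gripper is mounted at the origin on the work surface. World frame = base frame: x ahead of the robot, y to its left, z up, the work surface at z = 0. Lengths are in m, angles in rad, forces in N, time in s.
With the tool pointing down it reaches from about 0.4 to 0.825 m from the base axis. Payload 7 kg.
Tool frame: the origin (TCP) lies at the centre of the arm's flange, where the gripper is bolted on; the fingertips stand 178 mm ahead of it and the grasp point (between the pads) lies arm.tcp_to_grasp ahead of it (arm.tcp_to_grasp is the distance from the TCP to the grasp point, in m); z points along the fingers, y is the direction in which the jaws open and shut (so a half turn about z gives the same grasp; the last joint's range is limited). The gripper opens to 88 mm and grips with 3 to 60 N. Pads are 19 mm wide; open, the fingers measure 130 mm over their backs; the gripper's body (78 mm by 193 mm) begins 47 mm behind the grasp point.
Start: joints at [1.476, 0.359, 0.012, 0, -1.224, -0.288], TCP at [0.252, 0.626, 0.405] pointing down, gripper open.
Joint ranges: [-3.07, 3.07], [-1.43, 2.12], [-1.02, 1.25], [-3.03, 1.67], [-3.05, -0], [-3.03, 3.03]. Speed limits (rad/s): [2.39, 2.39, 3.01, 3.14, 3.14, 3.14].

INTERFACE

Orientations are given as [roll, pitch, yaw] about the fixed x, y, z axes, in that order (R = Rz(yaw) Ry(pitch) Rx(roll)).
In Python, from station import arm gives the robot as it stands.
- The arm moves only by the tool move_arm, never from a script. Its argument "deltas" is a list of rows, each a list of 6 numbers: the shift along the world's x, y, z in mm, then the turn, a rotation vector about the world's x, y, z in degrees. In form: [[tx, ty, tz, ax, ay, az], ...]. A call has exactly 5 rows; each row shifts and turns the commanded pose from where the row before left it; what a row does not reach is not made up. A row lasts 1/12 s, in which the tool goes at most 41.7 mm and 7.16 degrees, less where a joint would pass 70% of its speed; a pose out of reach is approached as far as the arm can. A call with a gripper value outside its range is refused whole. "claw" is the closure in counts, from 0 (fully open) to 255 (shut), set as the call begins (left out, the last holds). The fingers move at their own pace and stop on an object; "squeeze" is the grip in N (left out, the last holds). Time passes only in rows, so rows that do not move let the fingers close, or fill a call up. It gives the time, the measured TCP pose, the force and the opening at its end, in the units of the state.
- arm.get_state(): the state, without advancing time (a new reading comes with each control period).
- arm.grab_frame(name): name is "side" or "top" or "wrist"; returns the picture (400x640x3 uint8, red, green, blue); there is no depth.
- arm.calibration(name): a dict with "intrinsics" (3x3 intrinsics, pixels), "T" (4x4, takes a point from camera to world coordinates); the wrist camera has in their place "mount" (4x4, takes a point from camera to tool coordinates, whose origin is the TCP and whose axes are the flange's). Camera axes: x right, y up, looking along -z (the intrinsics and any distortion apply to the point x, -y, -z); pixel columns grow to the right and rows downward; lengths in m; the calibration is good to about 2 mm. A picture is of the moment at which its call begins: read the wrist's pose just before it. calibration takes no time and is no camera call.
- arm.job_done(): hands the job in, once; it reports no verdict.
Trained networks look in the newest picture that a camera, given by its name, has taken for a name from the list of things; names that differ only in an ending like _2 or _b are one class to them, and where a whole thing is asked for, a point or a joint stands for the part that bears it (a point fixed in the world has none). Each returns a list of dicts, best first, with "score" (0 to 1); they miss things now and then, are a little off and sometimes report something else, mostly with a low value. They report only what shows in the picture. A call takes as long as a camera call.
- arm.spot_in(thing, camera): "xy" ([column, row] in pixels, amid what is visible of it).
- arm.masks_of(thing, camera): "pixels" (400x640 bool, what is visible of it) and "xy" ([column, row] in pixels, amid what is visible of it).
- arm.spot_point(thing, camera): "xy" ([column, row] in pixels: a listed point, or the origin of a listed thing).
The state is a dict: "t": time; "q": joint angles; "qd": joint speeds; "joint_efforts": joint torques, N m; "eef_pos": TCP position; "ee_rot": TCP orientation; "force": force on the tool from outside, world axes, zero at the start; "moment": the same for the moment, N m; "width": finger opening in m.
Only numpy, scipy, OpenCV 4.12 (cv2) and the standard library are available. Lean on these libraries where they do the work, as an engineer would, in place of code of your own. Each camera call takes 0.05 s, during which the arm holds its last target. There are 200 camera calls.

## Working session

There is one attempt and no reset: what is moved stays moved. The work goes in short steps, Python scripts to look and compute and a tool call to move; the robot and the scene stay as the last step left them, time stands still between calls to the robot, and variables do not carry over. Pictures are saved under pics/ and viewed, about 8 in all and at most 12, crops included, and the job is handed in when it is done.

Besides the shell and the picture viewer there is one more tool, called after "Emit:" in YAML: its name, and indented under it one key for each argument. move_arm: Moves the arm, as the interface text tells. Its arguments: {"type":"object","properties":{"deltas":{"type":"array","items":{"type":"array","items":{"type":"number"}}},"claw":{"type":"number"},"squeeze":{"type":"number"}},"required":["deltas"]}

```bash
ls; mkdir -p pics; python3 - <<'E'
from station import arm
import cv2,numpy as np
np.set_printoptions(precision=4,suppress=True)
print(arm.get_state(), arm.tcp_to_grasp)
for n in ("side","top"):
    c=arm.calibration(n); print(n,c)
    cv2.imwrite(f"pics/{n}0.png",arm.grab_frame(n)[:,:,::-1])
print(arm.calibration("wrist"))
for n in ("side","top"):
    for th in ["tray","bar","ledge","square_jar","jar_lid","round_jar_a","camera","lens","bottle","pot","dibber"]:
        print(n,th,[(np.round(d["xy"],1).tolist(),round(d["score"],2)) for d in arm.spot_point(th,n)][:3])
E
```

```text
pics
{'t': 0.0, 'q': array([ 1.4761,  0.3594,  0.0111, -0.0004, -1.2241, -0.2881]), 'qd': array([ 0.0011, -0.0009,  0.0003,  0.001 , -0.0004,  0.0008]), 'joint_efforts': array([ -0.0003, -58.271 ,  29.3066,   6.9977,   0.0071,  -0.0002]), 'eef_pos': array([0.2521, 0.626 , 0.4037]), 'ee_rot': array([ 3.14  , -0.0001, -0.383 ]), 'force': array([-0.3433, -0.4087, -0.2009]), 'moment': array([0.005 , 0.0007, 0.0386]), 'width': 0.08728513612139616} 0.1593
side {'intrinsics': array([[410.2587,   0.    , 320.4221],
       [  0.    , 410.2587, 200.798 ],
       [  0.    ,   0.    ,   1.    ]]), 'T': array([[ 0.7531,  0.3557, -0.5535,  0.0845],
       [-0.6579,  0.4036, -0.6358, -0.5756],
       [-0.0027,  0.843 ,  0.5379,  0.5561],
       [ 0.    ,  0.    ,  0.    ,  1.    ]])}
top {'intrinsics': array([[444.0907,   0.    , 323.6865],
       [  0.    , 444.0907, 209.627 ],
       [  0.    ,   0.    ,   1.    ]]), 'T': array([[-0.018 ,  0.9985, -0.052 ,  0.5254],
       [-0.9992, -0.0199, -0.0353, -0.0124],
       [-0.0362,  0.0513,  0.998 ,  1.1024],
       [ 0.    ,  0.    ,  0.    ,  1.    
[... 623 characters left out ...]
0, 206.7], 0.76)]
side lens [([369.2, 176.4], 0.75)]
side bottle [([271.5, 166.2], 0.74)]
side pot [([240.4, 267.5], 0.78)]
side dibber [([478.1, 281.6], 0.77)]
top tray [([423.7, 245.3], 0.88), ([334.8, 297.8], 0.63)]
top bar [([432.0, 245.1], 0.91)]
top ledge [([242.0, 243.7], 0.6)]
top square_jar []
top jar_lid [([434.1, 240.3], 0.67), ([434.6, 245.5], 0.62)]
top round_jar_a [([456.5, 235.7], 0.75), ([393.5, 250.7], 0.49)]
top camera [([342.4, 145.3], 0.85), ([424.0, 243.0], 0.62)]
top lens [([339.7, 146.4], 0.75), ([205.0, 174.6], 0.26)]
top bottle [([203.1, 174.5], 0.83)]
top pot [([335.5, 293.0], 0.73), ([421.6, 243.5], 0.34)]
top dibber [([469.8, 160.9], 0.94), ([395.0, 251.4], 0.59)]
```

View pics/side0.png

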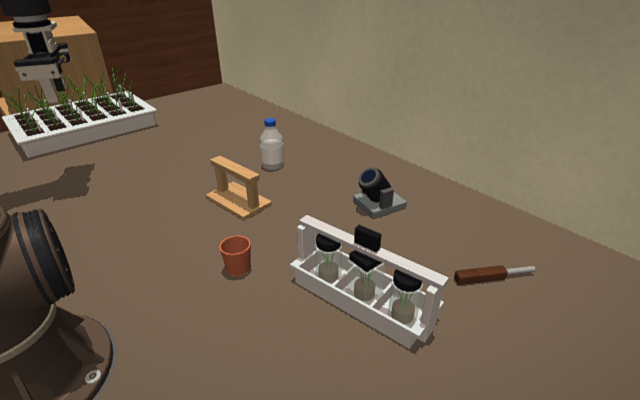

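View pics/top0.png

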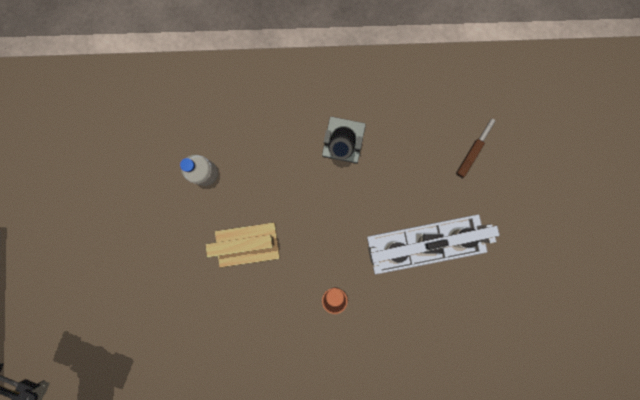

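The side view shows the square jar in the middle cell, with its lid at about (365,258). The tray and bar are at top (430,245), the ledge at top (247,245), the camera at top (342,142), and the bottle, pot and dibber stand clear. Next I fit the poses to the masks.

```bash
cat > h.py <<'E'
from station import arm
import cv2,numpy as np
from scipy.optimize import minimize
from scipy.spatial.transform import Rotation as R
np.set_printoptions(precision=4,suppress=True)
def box(x0,x1,y0,y1,z0,z1): return np.array([[x,y,z] for x in(x0,x1) for y in(y0,y1) for z in(z0,z1)],float)/1000
BAR=[box(-11,11,-140,140,0,10),box(-7,7,-22.5,22.5,10,42)]
TRAY=[box(-45,45,-122.5,122.5,0,5),box(-45,45,-122.5,122.5,35,40)]
LEDGE=[box(-15,15,-75,75,88,100),box(-45,45,-75,75,0,12)]
FOOT=[box(-45,45,-50,50,0,20)]
def camT(n,st=None):
    c=arm.calibration(n)
    if n!="wrist": return c["intrinsics"],c["T"]
    st=st or arm.get_state(); T=np.eye(4); T[:3,:3]=R.from_euler('xyz',st["ee_rot"]).as_matrix(); T[:3,3]=st["eef_pos"]
    return c["intrinsics"],T@c["mount"]
def proj(P,KT):
    K,T=KT; p=(np.atleast_2d(P)-T[:3,3])@T[:3,:3]; p=p*[1,-1,-1]; q=p@K.T
    return q[:,:2]/q[:,2:]
def back(uv,z,KT):
    K,T=KT; uv=np.atleast_2d(uv); d=np.c_[uv,np.ones(len(uv))]@np.linalg.inv(K).T*[1,-1,-1]@T[:3,:3].T
    return T[:3,3]+d*((z-T[2,3])/d[:,2])[:,None]
def pose(b,p,z): 
    c,s=np.cos(p[2]),np.sin(p[2]); return b@np.array([[c,-s,0],[s,c,0],[0,0,1]]).T+[p[0],p[1],z]
def render(model,p,z,KT,S=4):
    m=np.zeros((400*S,640*S),np.uint8)
    for b in model:
        h=cv2.convexHull(((proj(pose(b,p,z),KT)+.5)*S*16).astype(np.int32)); cv2.fillConvexPoly(m,h,255,shift=4)
    return cv2.resize(m,(640,400),interpolation=cv2.INTER_AREA)/255.
def fit(model,z,views,p0):
    """views: list of (mask,KT)"""
    f=lambda p:sum(np.abs(render(model,p,z,KT)-m).sum()/m.sum() for m,KT in views)
    s=np.array([p0]+[np.array(p0)+d for d in ([.015,0,0],[0,.015,0],[0,0,.08])])
    r=minimize(f,p0,method='Nelder-Mead',options=dict(initial_simplex=s,xatol=1e-4,fatol=1e-4)); return r.x,r.fun
def mask(th,n,near=None):
    L=arm.masks_of(th,n)
    if near is not None: L=sorted(L,key=lambda d:np.hypot(*(np.array(d["xy"])-near)))
    return L[0]["pixels"].astype(float) if L else None
E
python3 - <<'E'
from h import *
K={n:camT(n) for n in("side","top")}
for n in K: arm.grab_frame(n)
for th,model,z,uv,zz in [("bar",BAR,.112,(432,245),.112),("tray",TRAY,0,(424,245),0),("ledge",LEDGE,0,(242,244),0),("camera",FOOT,0,(342,145),0)]:
    M={n:mask(th,n) for n in K}
    p0=[*back(uv,zz,K["top"])[0,:2],.1]
    for n in K:
        if M[n] is not None: np.save(f"m_{th}_{n}.npy",M[n])
    for vs in (["top"],["side"],["top","side"]):
        if all(M[n] is not None for n in vs): print(th,vs,*fit(model,z,[(M[n],K[n]) for n in vs],p0),[M[n].sum() for n in vs])
for th,z in (("jar_lid",.105),("lens",.091)):
    print(th,{n:back(arm.spot_point(th,n)[0]["xy"],z,K[n])[0] for n in K})
E
```

```text
bar ['top'] [ 0.4975 -0.2183  0.196 ] 0.10664046048013479 [np.float64(1257.0)]
bar ['side'] [ 0.4986 -0.2174  0.1921] 0.09108917539618587 [np.float64(2336.0)]
bar ['top', 'side'] [ 0.4977 -0.2177  0.1973] 0.20439725290188 [np.float64(1257.0), np.float64(2336.0)]
tray ['top'] [ 0.4936 -0.2061  0.1812] 0.851221044187648 [np.float64(2591.0)]
tray ['side'] [ 0.4976 -0.2261  0.1889] 0.9676424204090239 [np.float64(4650.0)]
tray ['top', 'side'] [ 0.4968 -0.2242  0.1806] 1.8473232693034882 [np.float64(2591.0), np.float64(4650.0)]
ledge ['top'] [0.501  0.2201 0.1277] 0.03742070660826383 [np.float64(2377.0)]
ledge ['side'] [0.5007 0.2181 0.1194] 0.18040077569489332 [np.float64(2275.0)]
ledge ['top', 'side'] [0.5009 0.2197 0.1266] 0.2207749301850121 [np.float64(2377.0), np.float64(2275.0)]
camera ['top'] [ 0.757  -0.0234 -0.1622] 0.15992607501360778 [np.float64(1549.0)]
camera ['side'] [ 0.7618 -0.0153 -0.217 ] 0.33928527050871043 [np.float64(1578.0)]
camera ['top', 'side'] [ 0.758  -0.0214 -0.2107] 0.5420220412858863 [np.float64(1549.0), np.float64(1578.0)]
jar_lid {'side': array([ 0.5003, -0.2141,  0.105 ]), 'top': array([ 0.5026, -0.1883,  0.105 ])}
lens {'side': array([ 0.7076, -0.0247,  0.091 ]), 'top': array([ 0.7168, -0.0226,  0.091 ])}
```

Emit:
move_arm:
  deltas:
    - [16.6,-27.1,0,0,0,-4.05]
    - [16.6,-27.1,0,0,0,-4.05]
    - [16.6,-27.1,0,0,0,-4.05]
    - [16.6,-27.1,0,0,0,-4.05]
    - [16.6,-27.1,0,0,0,-4.05]
  claw: 0

```text
t: 2.32
eef_pos: [0.3356, 0.4893, 0.4048]
ee_rot: [-3.141, 0.0, -0.739]
force: [0.4, 0.0, 0.5]
width: 0.0876
```

Emit:
move_arm:
  deltas:
    - [16.6,-27.1,0,0,0,-4.05]
    - [16.6,-27.1,0,0,0,-4.05]
    - [16.6,-27.1,0,0,0,-4.05]
    - [16.6,-27.1,0,0,0,-4.05]
    - [16.6,-27.1,0,0,0,-4.05]

```text
t: 2.73
eef_pos: [0.4186, 0.3537, 0.405]
ee_rot: [-3.141, 0.0, -1.093]
force: [0.4, -0.0, -0.6]
width: 0.087
```

Emit:
move_arm:
  deltas:
    - [16.6,-27.1,0,0,0,-4.05]
    - [16.6,-27.1,0,0,0,-4.05]
    - [16.6,-27.1,0,0,0,-4.05]
    - [16.6,-27.1,0,0,0,-4.05]
    - [16.6,-27.1,0,0,0,-4.05]

```text
t: 3.15
eef_pos: [0.5016, 0.2182, 0.405]
ee_rot: [-3.141, 0.0, -1.446]
force: [0.4, -0.2, -0.8]
width: 0.0878
```

```bash
python3 - <<'E'
from h import *
st=arm.get_state(); print(st["t"],st["q"],st["eef_pos"],st["ee_rot"])
im=arm.grab_frame("wrist"); KT=camT("wrist",st)
cv2.imwrite("pics/w_ledge.png",im[:,:,::-1])
L=arm.masks_of("ledge","wrist"); print([(d["score"],d["xy"],d["pixels"].sum()) for d in L])
m=L[0]["pixels"].astype(float); np.save("m_ledge_wrist.npy",m)
print(fit(LEDGE,0,[(m,KT)],[.501,.2197,.127]))
v=im[:,:,::-1].copy()
for b in LEDGE:
    cv2.polylines(v,[cv2.convexHull(proj(pose(b,[.501,.2197,.127],0),KT).astype(np.int32))],1,(0,255,0))
cv2.imwrite("pics/w_ledge.png",v)
E
```

```text
3.15 [ 0.7684  0.1481 -0.2715  0.     -1.1505 -0.644 ] [0.5016 0.2182 0.405 ] [-3.141   0.0004 -1.4464]
[(0.97, [320.3, 171.9], np.int64(9815))]
(array([0.5005, 0.2173, 0.1276]), np.float64(0.01978923816087821))
```

View pics/w_ledge.png

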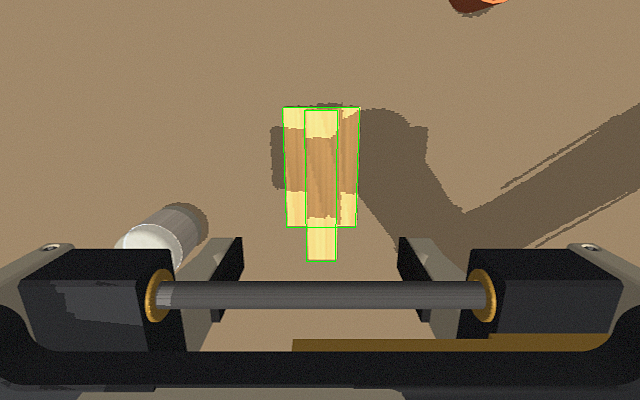

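Emit:
move_arm:
  deltas:
    - [0,-29,0,0,0,0.27]
    - [0,-29,0,0,0,0.27]
    - [0,-29,0,0,0,0.27]
    - [0,-29,0,0,0,0.27]
    - [0,-29,0,0,0,0.27]

```text
t: 3.67
eef_pos: [0.5008, 0.0737, 0.4049]
ee_rot: [-3.141, 0.0, -1.418]
force: [0.4, -0.5, -0.6]
width: 0.0875
```

Emit:
move_arm:
  deltas:
    - [0,-29,0,0,0,0.27]
    - [0,-29,0,0,0,0.27]
    - [0,-29,0,0,0,0.27]
    - [0,-29,0,0,0,0.27]
    - [0,-29,0,0,0,0.27]

```text
t: 4.08
eef_pos: [0.5009, -0.0714, 0.405]
ee_rot: [-3.141, 0.0, -1.395]
force: [0.7, 0.5, -0.8]
width: 0.0875
```

Emit:
move_arm:
  deltas:
    - [-1,-29,0,0,0,0.27]
    - [-1,-29,0,0,0,0.27]
    - [-1,-29,0,0,0,0.27]
    - [-1,-29,0,0,0,0.27]
    - [0,-29,0,0,0,0.27]

```text
t: 4.5
eef_pos: [0.4969, -0.2164, 0.4049]
ee_rot: [-3.141, -0.0, -1.371]
force: [-0.3, -0.3, -0.7]
width: 0.0879
```

```bash
python3 - <<'E'
from h import *
st=arm.get_state(); print(st["t"],st["q"],st["eef_pos"],st["ee_rot"])
im=arm.grab_frame("wrist"); KT=camT("wrist",st)
cv2.imwrite("pics/w_bar_raw.png",im[:,:,::-1])
L=arm.masks_of("bar","wrist"); print([(d["score"],d["xy"],d["pixels"].sum()) for d in L])
m=L[0]["pixels"].astype(float); np.save("m_bar_wrist.npy",m)
p,e=fit(BAR,.112,[(m,KT)],[.4977,-.2177,.195]); print(p,e)
v=im[:,:,::-1].copy()
for b in BAR:
    cv2.polylines(v,[cv2.convexHull(proj(pose(b,p,.112),KT).astype(np.int32))],1,(0,255,0))
cv2.imwrite("pics/w_bar.png",v)
E
```

```text
4.5 [-0.049   0.1397 -0.2818 -0.0001 -1.1487  0.2486] [ 0.4969 -0.2164  0.4049] [-3.141  -0.0001 -1.3712]
[(0.98, [321.3, 146.8], np.int64(7143))]
[ 0.4976 -0.2194  0.1974] 0.11103864197225857
```

View pics/w_bar.png

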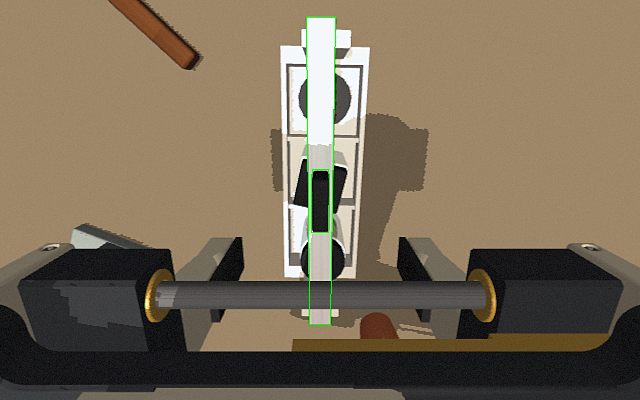

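Emit:
move_arm:
  deltas:
    - [0.7,-3,-25,0,0,-0.1]
    - [0,0,-25,0,0,0]
    - [0,0,-25,0,0,0]
    - [0,0,-20,0,0,0]
    - [0,0,-5,0,0,0]

```text
t: 5.02
eef_pos: [0.4968, -0.2176, 0.3015]
ee_rot: [3.137, 0.002, -1.374]
force: [-0.9, -0.1, -0.4]
width: 0.0874
```

Emit:
move_arm:
  deltas:
    - [0,0,0,0,0,0]
    - [0,0,0,0,0,0]
    - [0,0,0,0,0,0]
    - [0,0,0,0,0,0]
    - [0,0,0,0,0,0]
  claw: 255
  squeeze: 30

```text
t: 5.43
eef_pos: [0.4982, -0.2184, 0.3059]
ee_rot: [-3.14, -0.001, -1.374]
force: [-1.0, -1.0, -0.5]
width: 0.0597
```

Emit:
move_arm:
  deltas:
    - [0,0,0,0,0,0]
    - [0,0,0,0,0,0]
    - [0,0,0,0,0,0]
    - [0,0,0,0,0,0]
    - [0,0,0,0,0,0]

```text
t: 5.85
eef_pos: [0.4978, -0.2184, 0.3047]
ee_rot: [-3.142, 0.0, -1.374]
force: [-0.1, 0.6, 0.6]
width: 0.0265
```

Emit:
move_arm:
  deltas:
    - [0,0,0,0,0,0]
    - [0,0,0,0,0,0]
    - [0,0,0,0,0,0]
    - [0,0,0,0,0,0]
    - [0,0,0,0,0,0]

```text
t: 6.27
eef_pos: [0.4978, -0.2184, 0.3046]
ee_rot: [3.141, 0.0, -1.374]
force: [0.8, -0.9, -0.6]
width: 0.0137
```

Emit:
move_arm:
  deltas:
    - [0,0,0,0,0,0]
    - [0,0,5,0,0,0]
    - [0,0,10,0,0,0]
    - [0,0,20,0,0,0]
    - [0,0,20,0,0,0]

```text
t: 6.68
eef_pos: [0.4976, -0.2184, 0.3605]
ee_rot: [3.14, 0.0, -1.374]
force: [0.8, -0.4, -1.5]
width: 0.0138
```

Emit:
move_arm:
  deltas:
    - [0,0,15,0,0,0]
    - [0,0,10,0,0,0]
    - [0,0,0,0,0,0]
    - [0,0,0,0,0,0]
    - [0,0,0,0,0,0]

```text
t: 7.1
eef_pos: [0.4974, -0.2183, 0.3838]
ee_rot: [3.14, 0.001, -1.374]
force: [0.1, 0.8, -2.5]
width: 0.0139
```

```bash
python3 - <<'E'
from h import *
st=arm.get_state(); print(st["t"],st["eef_pos"],st["ee_rot"],st["width"],st["force"],st["moment"])
im=arm.grab_frame("wrist"); KT=camT("wrist",st)
z=.112+st["eef_pos"][2]-.3045
L=arm.masks_of("bar","wrist"); print([(d["score"],d["xy"],d["pixels"].sum()) for d in L])
p0=[*st["eef_pos"][:2],st["ee_rot"][2]+np.pi/2]
if L: p,e=fit(BAR,z,[(L[0]["pixels"].astype(float),KT)],p0); print(p0,p,e)
v=im[:,:,::-1].copy()
for b in BAR:
    cv2.polylines(v,[cv2.convexHull(proj(pose(b,p,z),KT).astype(np.int32))],1,(0,255,0))
cv2.imwrite("pics/w_held.png",v)
K={n:camT(n) for n in("side","top")}
for n in K:arm.grab_frame(n)
print(fit(BAR,z,[(mask("bar",n),K[n]) for n in K],p0), fit(BAR,z,[(mask("bar","side"),K["side"])],p0))
E
```

```text
7.1 [ 0.4974 -0.2183  0.3838] [ 3.1405  0.0008 -1.3744] 0.013866330598106649 [ 0.0634  0.755  -2.4745] [ 0.0797 -0.051  -0.0225]
[(0.59, [321.3, 136.6], np.int64(12282))]
[np.float64(0.4974327135565424), np.float64(-0.21826436756649192), np.float64(0.19640439030310652)] [ 0.4969 -0.2167  0.1965] 0.3026223614343963Traceback (most recent call last):
  File "<stdin>", line 14, in <module>
  File "h.py", line 33, in fit
    r=minimize(f,p0,method='Nelder-Mead',options=dict(initial_simplex=s,xatol=1e-4,fatol=1e-4)); return r.x,r.fun
    res = _minimize_neldermead(fun, x0, args, callback, bounds=bounds,
                               **options)
    fsim[k] = func(sim[k])
              ~~~~^^^^^^^^
    fx = function(np.copy(x), *(wrapper_args + args))
  File "h.py", line 31, in <lambda>
    f=lambda p:sum(np.abs(render(model,p,z,KT)-m).sum()/m.sum() for m,KT in views)
               ~~~^^^^^^^^^^^^^^^^^^^^^^^^^^^^^^^^^^^^^^^^^^^^^^^^^^^^^^^^^^^^^^^^
  File "h.py", line 31, in <genexpr>
    f=lambda p:sum(np.abs(render(model,p,z,KT)-m).sum()/m.sum() for m,KT in views)
                          ~~~~~~~~~~~~~~~~~~~~^~
TypeError: unsupported operand type(s) for -: 'float' and 'NoneType'
```

View pics/w_held.png

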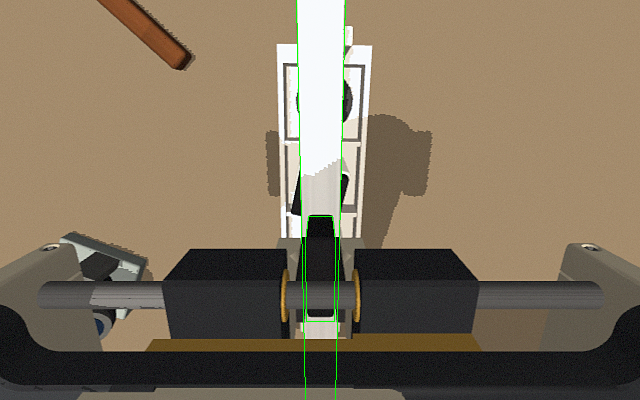

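Emit:
move_arm:
  deltas:
    - [0.2,10,2,0,0,-0.25]
    - [0.2,20,0,0,0,-0.25]
    - [0.2,27,0,0,0,-0.25]
    - [0.2,27,0,0,0,-0.25]
    - [0.2,27,0,0,0,-0.25]

```text
t: 7.82
eef_pos: [0.4986, -0.1061, 0.3867]
ee_rot: [3.142, 0.0, -1.397]
force: [1.3, 0.1, -1.4]
width: 0.014
```

Emit:
move_arm:
  deltas:
    - [0.2,27,0,0,0,-0.25]
    - [0.2,27,0,0,0,-0.25]
    - [0.2,27,0,0,0,-0.25]
    - [0.2,27,0,0,0,-0.25]
    - [0.2,27,0,0,0,-0.25]

```text
t: 8.23
eef_pos: [0.4994, 0.0293, 0.3868]
ee_rot: [-3.141, 0.0, -1.418]
force: [0.6, -0.4, -1.8]
width: 0.0138
```

Emit:
move_arm:
  deltas:
    - [0.2,27,0,0,0,-0.25]
    - [0.2,27,0,0,0,-0.25]
    - [0.2,27,0,0,0,-0.25]
    - [0.2,27,0,0,0,-0.25]
    - [0.2,27,0,0,0,-0.25]

```text
t: 8.65
eef_pos: [0.5003, 0.1644, 0.3868]
ee_rot: [-3.141, 0.0, -1.44]
force: [0.7, -1.4, -1.4]
width: 0.0137
```

Emit:
move_arm:
  deltas:
    - [0.2,25,0,0,0,-0.25]
    - [0,17,0,0,0,0]
    - [0,9,0,0,0,0]
    - [0,5,0,0,0,0]
    - [0,0,0,0,0,0]

```text
t: 9.07
eef_pos: [0.5008, 0.2193, 0.3865]
ee_rot: [3.141, -0.0, -1.443]
force: [0.2, -0.2, -2.3]
width: 0.0138
```

Emit:
move_arm:
  deltas:
    - [0,0,-15,0,0,0]
    - [0,0,-20,0,0,0]
    - [0,0,-15,0,0,0]
    - [0,0,-10,0,0,0]
    - [0,0,0,0,0,0]

```text
t: 9.48
eef_pos: [0.5005, 0.2174, 0.3246]
ee_rot: [3.138, -0.002, -1.445]
force: [-0.8, -0.7, -2.0]
width: 0.0136
```

```bash
python3 - <<'E'
from h import *
st=arm.get_state(); print(st["t"],st["eef_pos"],st["ee_rot"],st["width"],st["force"],st["moment"])
z=.112+st["eef_pos"][2]-.3045; p0=[*st["eef_pos"][:2],st["ee_rot"][2]+np.pi/2]
for n in("side","top"):
    v=arm.grab_frame(n)[:,:,::-1].copy()
    L=arm.masks_of("bar",n); print(n,[(d["score"],d["xy"]) for d in L])
    cv2.imwrite(f"pics/{n}_overledge.png",v)
    if n=="side": cv2.imwrite("pics/crop1.png",cv2.resize(v[80:260,140:380],None,fx=3,fy=3,interpolation=cv2.INTER_CUBIC))
print(p0)
E
```

```text
9.4833 [0.5005 0.2174 0.3246] [ 3.1383 -0.0018 -1.4452] 0.013601517214109446 [-0.7871 -0.6546 -2.0482] [ 0.0445  0.0766 -0.0048]
side [(0.78, [239.2, 153.9])]
top [(0.61, [266.9, 239.7])]
[np.float64(0.5004700581510744), np.float64(0.21737882469663558), np.float64(0.1255597082734976)]
```

View pics/crop1.png

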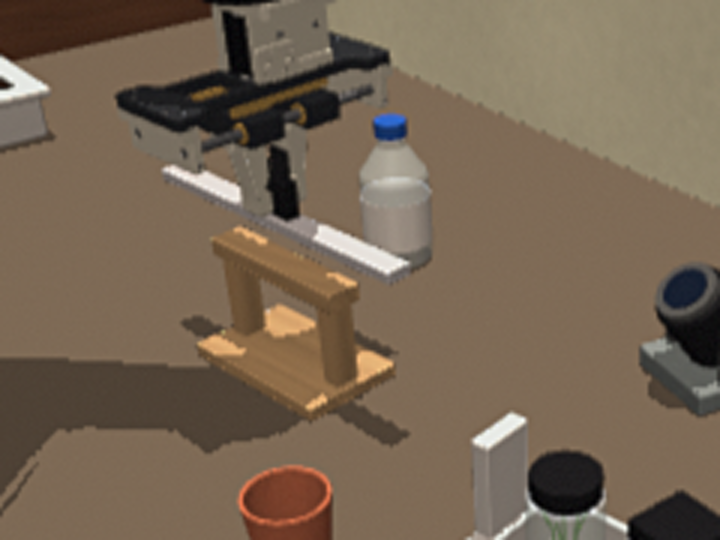

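The bar is held level and aligned above the ledge (ledge top at crop (285,265)). Now I lower it.

Emit:
move_arm:
  deltas:
    - [0,0,-12,0,0,0]
    - [0,0,-12,0,0,0]
    - [0,0,-5,0,0,0]
    - [0,0,0,0,0,0]
    - [0,0,0,0,0,0]

```text
t: 10.1
eef_pos: [0.5013, 0.2187, 0.2983]
ee_rot: [-3.141, 0.0, -1.444]
force: [-0.2, 0.6, -2.0]
width: 0.0138
```

Emit:
move_arm:
  deltas:
    - [0,0,-1,0,0,0]
    - [0,0,-1,0,0,0]
    - [0,0,-0.5,0,0,0]
    - [0,0,0,0,0,0]
    - [0,0,0,0,0,0]

```text
t: 10.52
eef_pos: [0.5011, 0.2186, 0.2953]
ee_rot: [-3.141, 0.0, -1.444]
force: [-0.2, 0.9, -1.8]
width: 0.0141
```

Emit:
move_arm:
  deltas:
    - [0,0,-1,0,0,0]
    - [0,0,-0.7,0,0,0]
    - [0,0,0,0,0,0]
    - [0,0,0,0,0,0]
    - [0,0,0,0,0,0]

```text
t: 10.93
eef_pos: [0.501, 0.2186, 0.2934]
ee_rot: [3.142, -0.0, -1.444]
force: [-0.9, 0.7, -1.7]
width: 0.0136
```

Emit:
move_arm:
  deltas:
    - [0,0,-0.7,0,0,0]
    - [0,0,-0.5,0,0,0]
    - [0,0,0,0,0,0]
    - [0,0,0,0,0,0]
    - [0,0,0,0,0,0]

```text
t: 11.35
eef_pos: [0.501, 0.2186, 0.2926]
ee_rot: [-3.141, 0.0, -1.444]
force: [-1.8, -1.3, 4.1]
width: 0.014
```

Emit:
move_arm:
  deltas:
    - [0,0,0.3,0,0,0]
    - [0,0,0,0,0,0]
    - [0,0,0,0,0,0]
    - [0,0,0,0,0,0]
    - [0,0,0,0,0,0]
  claw: 0

```text
t: 11.77
eef_pos: [0.5011, 0.2186, 0.2925]
ee_rot: [3.142, -0.0, -1.444]
force: [-0.5, 0.2, -0.2]
width: 0.0417
```

Emit:
move_arm:
  deltas:
    - [0,0,5,0,0,0]
    - [0,0,15,0,0,0]
    - [0,0,20,0,0,0]
    - [0,0,25,0,0,0]
    - [0,0,25,0,0,0]

```text
t: 12.18
eef_pos: [0.5009, 0.2185, 0.3836]
ee_rot: [3.141, -0.001, -1.444]
force: [-0.0, -0.2, -0.5]
width: 0.075
```

Emit:
move_arm:
  deltas:
    - [0,0,20,0,0,0]
    - [0,0,0,0,0,0]
    - [0,0,0,0,0,0]
    - [0,0,0,0,0,0]
    - [0,0,0,0,0,0]

```text
t: 12.6
eef_pos: [0.5008, 0.2184, 0.4017]
ee_rot: [3.14, -0.001, -1.444]
force: [0.0, -0.2, -1.1]
width: 0.0875
```

```bash
python3 - <<'E'
from h import *
st=arm.get_state(); print(st["t"],st["eef_pos"],st["ee_rot"],st["width"],st["force"])
im=arm.grab_frame("wrist"); KT=camT("wrist",st)
cv2.imwrite("pics/w_placed.png",im[:,:,::-1])
L=arm.masks_of("bar","wrist"); print([(d["score"],d["xy"],d["pixels"].sum()) for d in L])
if L:
    m=L[0]["pixels"].astype(float); 
    for z in(.1,): print(fit(BAR,z,[(m,KT)],[.5,.2186,.127]))
E
```

```text
12.6 [0.5008 0.2184 0.4017] [ 3.1402 -0.0007 -1.4441] 0.08751036204688016 [ 0.0338 -0.244  -1.1064]
[(0.88, [320.0, 150.8], np.int64(6668))]
(array([0.5011, 0.2179, 0.1291]), np.float64(0.11763059152875306))
```

View pics/w_placed.png

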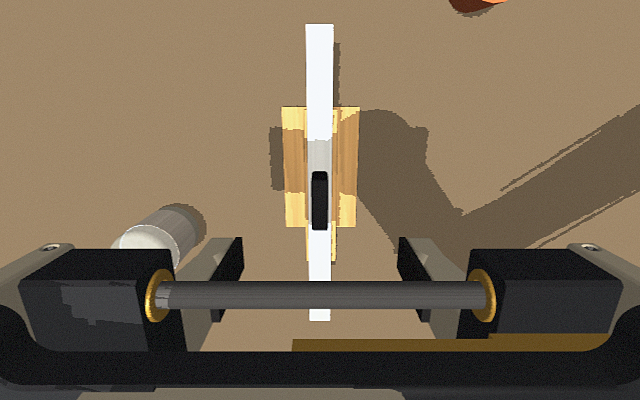

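Emit:
move_arm:
  deltas:
    - [12,-17,3,0,0,0]
    - [12,-17,3,0,0,0]
    - [12,-17,3,0,0,0]
    - [12,-17,3,0,0,0]
    - [12,-17,3,0,0,0]

```text
t: 13.12
eef_pos: [0.5615, 0.1328, 0.417]
ee_rot: [3.14, -0.001, -1.444]
force: [-0.0, 0.8, 0.0]
width: 0.0875
```

Emit:
move_arm:
  deltas:
    - [15,-22,3,0,0,0]
    - [15,-22,3,0,0,0]
    - [15,-22,0,0,0,0]
    - [10,-12,0,0,0,0]
    - [0,0,0,0,0,0]

```text
t: 13.53
eef_pos: [0.6175, 0.0534, 0.4222]
ee_rot: [3.14, -0.001, -1.446]
force: [0.1, 0.2, 0.4]
width: 0.088
```

Emit:
move_arm:
  deltas:
    - [0,0,0,0,0,0]
    - [0,0,0,0,0,0]
    - [0,0,0,0,0,0]
    - [0,0,0,0,0,0]
    - [0,0,0,0,0,0]

```text
t: 13.95
eef_pos: [0.6157, 0.0563, 0.4237]
ee_rot: [-3.141, 0.0, -1.443]
force: [1.2, -1.0, -0.5]
width: 0.0881
```

```bash
sed -i 's/^FOOT=.*/FOOT=[box(-50,50,-45,45,0,20)]/' h.py; python3 - <<'E'
from h import *
st=arm.get_state(); print(st["t"],st["eef_pos"],st["ee_rot"],st["force"])
np.savez("cam_st.npz",pos=st["eef_pos"],rot=st["ee_rot"])
im=arm.grab_frame("wrist"); KT=camT("wrist",st)
L=arm.masks_of("camera","wrist"); print([(d["score"],d["xy"],d["pixels"].sum()) for d in L])
np.save("m_cam_wrist.npy",L[0]["pixels"])
ln=arm.spot_point("lens","wrist"); cm=arm.spot_point("camera","wrist"); print(ln,cm)
print(back(ln[0]["xy"],.091,KT),back(cm[0]["xy"],0,KT))
v=im[:,:,::-1]; cv2.imwrite("pics/w_cam_raw.png",v)
c=np.array(L[0]["xy"]).astype(int); x0,y0=np.clip(c-[100,75],0,[440,250])
cv2.imwrite("pics/w_cam.png",cv2.resize(v[y0:y0+150,x0:x0+200],None,fx=4,fy=4,interpolation=cv2.INTER_CUBIC)); print(x0,y0)
E
```

```text
13.95 [0.6157 0.0563 0.4237] [-3.1414  0.0001 -1.4429] [ 1.1512 -1.0149 -0.5084]
[(0.82, [211.9, 85.5], np.int64(7383))]
[{'xy': [222.7, 96.7], 'score': 0.59}] [{'xy': [226.0, 92.1], 'score': 0.67}]
[[ 0.7201 -0.0169  0.091 ]] [[ 0.7433 -0.0197  0.    ]]
111 10
```

View pics/w_cam.png

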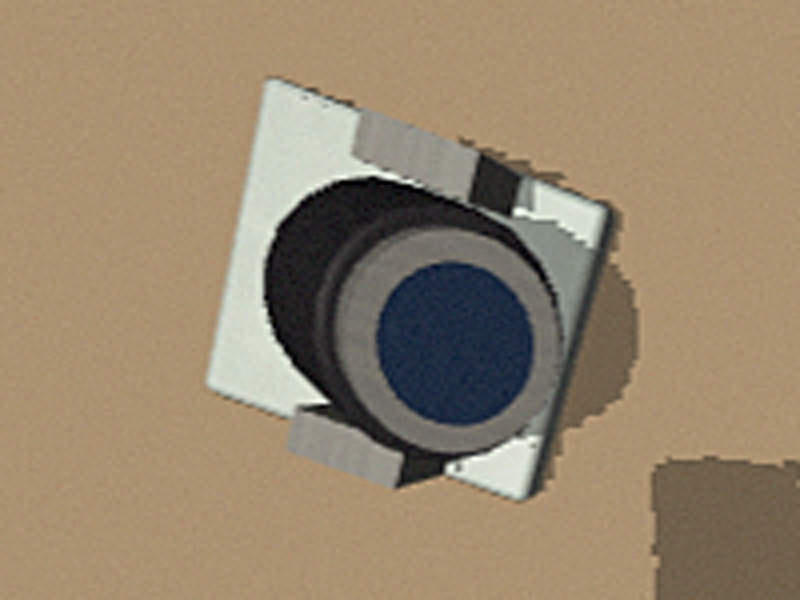

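```bash
python3 - <<'E'
from h import *
z=np.load("cam_st.npz"); KT=camT("wrist",dict(eef_pos=z["pos"],ee_rot=z["rot"]))
C=np.array([[272,78],[607,206],[520,497],[210,388]])/4-.375+[111,10]
P=back(C,.02,KT)[:,:2]; print(P, "center",P.mean(0))
A,B,Cc,D=P
for a,b in((B,A),(Cc,D)): d=b-a; print("x-edge",np.hypot(*d),np.arctan2(d[1],d[0]))
for a,b in((A,D),(B,Cc)): d=b-a; print("y-edge",np.hypot(*d),np.arctan2(d[1],d[0]))
def blue(im,near,r=30):
    b,g,rr=[im[:,:,i].astype(int) for i in range(3)]
    m=((b-rr)>25)&(b<160)&(b>35); yy,xx=np.mgrid[:400,:640]; m&=(np.hypot(xx-near[0],yy-near[1])<r)
    return np.array([xx[m].mean(),yy[m].mean()]),m.sum()
for n,f,near,k in(("wrist","w_cam_raw",(224,96),KT),("side","side0",(369,176),camT("side")),("top","top0",(340,148),camT("top"))):
    uv,c=blue(cv2.imread(f"pics/{f}.png"),near,25 if n=="wrist" else 12); print(n,uv,c,back(uv,.091,k))
im=cv2.imread("pics/top0.png"); print(im[140:158:3,340])
E
```

```text
[[ 0.7921 -0.0798]
 [ 0.6975 -0.0591]
 [ 0.718   0.0262]
 [ 0.8113  0.006 ]] center [ 0.7547 -0.0267]
x-edge 0.09682102964194925 -0.21574706148935754
x-edge 0.09540150276221375 -0.2133309076959544
y-edge 0.08788883447708712 1.350896624672415
y-edge 0.08767574001149718 1.3346913153046123
wrist [224.1872  95.5337] 1218 [[ 0.7187 -0.0181  0.091 ]]
side [367.4062 176.0625] 32 [[ 0.7155 -0.0176  0.091 ]]
top [339. 144.] 1 [[ 0.7283 -0.0146  0.091 ]]
[[73 76 80]
 [46 33 29]
 [47 32 30]
 [49 33 31]
 [49 39 33]
 [52 43 34]]
```

Emit:
move_arm:
  deltas:
    - [-12,-25,0,0,0,0.4]
    - [-12,-28,0,0,0,0.4]
    - [-12,-28,0,0,0,0.4]
    - [-12,-28,0,0,0,0.4]
    - [-12,-28,0,0,0,0.4]

```text
t: 14.57
eef_pos: [0.5552, -0.0824, 0.4237]
ee_rot: [-3.141, -0.0, -1.408]
force: [0.4, 0.5, -0.1]
width: 0.0876
```

Emit:
move_arm:
  deltas:
    - [-12,-28,-5,0,0,0.4]
    - [-12,-28,-5,0,0,0.4]
    - [-12,-28,-5,0,0,0.4]
    - [-12,-28,-5,0,0,0.4]
    - [-10,-20,0,0,0,0.4]

```text
t: 14.98
eef_pos: [0.4967, -0.215, 0.4027]
ee_rot: [3.14, 0.0, -1.374]
force: [1.2, -0.4, -0.4]
width: 0.0877
```

Emit:
move_arm:
  deltas:
    - [0,-5,0,0,0,0]
    - [0,0,0,0,0,0]
    - [0,0,0,0,0,0]
    - [0,0,0,0,0,0]
    - [0,0,0,0,0,0]

```text
t: 15.4
eef_pos: [0.4985, -0.2176, 0.4036]
ee_rot: [-3.141, -0.0, -1.373]
force: [0.1, -0.4, 0.2]
width: 0.0873
```

```bash
python3 - <<'E'
from h import *
st=arm.get_state(); print(st["t"],st["eef_pos"],st["ee_rot"],st["force"])
np.savez("jar_st.npz",pos=st["eef_pos"],rot=st["ee_rot"])
im=arm.grab_frame("wrist"); KT=camT("wrist",st)
L=arm.masks_of("square_jar","wrist"); print([(d["score"],d["xy"],d["pixels"].sum()) for d in L])
np.save("m_jar_wrist.npy",L[0]["pixels"])
ln=arm.spot_point("jar_lid","wrist"); print(ln); print(back(ln[0]["xy"],.105,KT))
v=im[:,:,::-1]; cv2.imwrite("pics/w_jar_raw.png",v)
c=np.array(ln[0]["xy"]).astype(int); x0,y0=np.clip(c-[100,75],0,[440,250])
cv2.imwrite("pics/w_jar.png",cv2.resize(v[y0:y0+150,x0:x0+200],None,fx=4,fy=4,interpolation=cv2.INTER_CUBIC)); print(x0,y0)
E
```

```text
15.4 [ 0.4985 -0.2176  0.4036] [-3.1414 -0.     -1.373 ] [ 0.1243 -0.4344  0.2194]
[(0.8, [318.0, 181.1], np.int64(2960))]
[{'xy': [324.6, 189.0], 'score': 0.64}]
[[ 0.4953 -0.2217  0.105 ]]
224 114
```

View pics/w_jar.png

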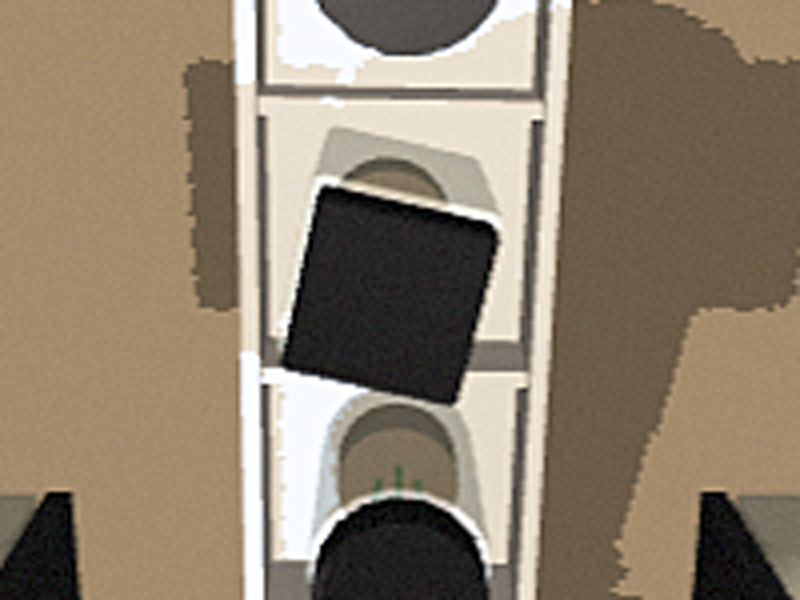

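```bash
python3 - <<'E'
from h import *
z=np.load("jar_st.npz"); KT=camT("wrist",dict(eef_pos=z["pos"],ee_rot=z["rot"]))
im=cv2.imread("pics/w_jar_raw.png"); g=im.max(2)
n,lab,st,cen=cv2.connectedComponentsWithStats((g<60).astype(np.uint8))
i=lab[114+75,224+98]; print(st[i],cen[i])
cnt=max(cv2.findContours((lab==i).astype(np.uint8),0,1)[0],key=len)[:,0].astype(float)
P=back(cnt,.105,KT)[:,:2]
r=cv2.minAreaRect((P*1000).astype(np.float32)); print(r)
bx=cv2.boxPoints(r)/1000; d=bx[1]-bx[0]; a=np.arctan2(d[1],d[0]); a=(a+np.pi/4)%(np.pi/2)-np.pi/4; print("jar yaw",a,np.degrees(a))
C=np.array([[322,185],[497,225],[457,403],[283,367]])/4-.375+[224,114]; print(back(C,.105,KT)[:,:2],back(C,.105,KT)[:,:2].mean(0))
E
```

```text
[ 294  161   54   54 2118] [320.8466 187.3919]
((498.9075622558594, -221.80538940429688), (45.69367980957031, 42.770729064941406), 88.3552474975586)
jar yaw -0.02870655 -1.6447641
[[ 0.5192 -0.2451]
 [ 0.478  -0.2439]
 [ 0.4776 -0.1993]
 [ 0.5203 -0.2001]] [ 0.4988 -0.2221]
```

Emit:
move_arm:
  deltas:
    - [0,-1,-15,0,0,-2.58]
    - [0,-1,-20,0,0,-2.58]
    - [0.3,-1,-20,0,0,-2.58]
    - [0,-1,-20,0,0,-2.58]
    - [0,-0.4,-15,0,0,-2.58]

```text
t: 15.97
eef_pos: [0.4982, -0.2224, 0.312]
ee_rot: [3.141, 0.0, -1.601]
force: [-0.1, 0.5, 0.3]
width: 0.0879
```

Emit:
move_arm:
  deltas:
    - [0,0,-20,0,0,0]
    - [0,0,-20,0,0,0]
    - [0,0,-12,0,0,0]
    - [0,0,0,0,0,0]
    - [0,0,0,0,0,0]

```text
t: 16.38
eef_pos: [0.4985, -0.2225, 0.2613]
ee_rot: [3.14, -0.0, -1.599]
force: [0.8, 0.8, 1.2]
width: 0.0879
```

Emit:
move_arm:
  deltas:
    - [0,0,-12,0,0,0]
    - [0,0.3,-12,0,0,0]
    - [0,0,-5,0,0,0]
    - [0,0,0,0,0,0]
    - [0,0,0,0,0,0]

```text
t: 16.8
eef_pos: [0.4987, -0.2225, 0.2334]
ee_rot: [-3.141, -0.0, -1.599]
force: [-0.2, -0.2, 1.1]
width: 0.0876
```

Emit:
move_arm:
  deltas:
    - [0,0,0,0,0,0]
    - [0,0,0,0,0,0]
    - [0,0,0,0,0,0]
    - [0,0,0,0,0,0]
    - [0,0,0,0,0,0]
  claw: 255
  squeeze: 25

```text
t: 17.22
eef_pos: [0.4984, -0.2225, 0.2328]
ee_rot: [-3.141, -0.0, -1.599]
force: [0.5, -0.5, -0.3]
width: 0.0595
```

Emit:
move_arm:
  deltas:
    - [0,0,0,0,0,0]
    - [0,0,0,0,0,0]
    - [0,0,0,0,0,0]
    - [0,0,0,0,0,0]
    - [0,0,0,0,0,0]

```text
t: 17.63
eef_pos: [0.4983, -0.2225, 0.2326]
ee_rot: [3.142, -0.0, -1.599]
force: [-0.8, 0.0, 2.0]
width: 0.0484
```

Emit:
move_arm:
  deltas:
    - [0,0,0,0,0,0]
    - [0,0,5,0,0,0]
    - [0,0,15,0,0,0]
    - [0,0,25,0,0,0]
    - [0,0,30,0,0,0]

```text
t: 18.05
eef_pos: [0.4976, -0.2223, 0.3069]
ee_rot: [3.138, 0.001, -1.6]
force: [0.3, 0.3, -2.2]
width: 0.0477
```

Emit:
move_arm:
  deltas:
    - [0,0,30,0,0,0]
    - [0,0,30,0,0,0]
    - [0,0,23,0,0,0]
    - [0,0,10,0,0,0]
    - [0,0,0,0,0,0]

```text
t: 18.47
eef_pos: [0.4987, -0.2226, 0.4032]
ee_rot: [-3.137, -0.001, -1.599]
force: [0.2, 0.7, -1.6]
width: 0.048
```

```bash
python3 - <<'E'
from h import *
st=arm.get_state(); print(st["t"],st["q"],st["eef_pos"],st["ee_rot"],st["width"],st["force"],st["moment"])
KT=camT("wrist",st); im=arm.grab_frame("wrist")[:,:,::-1]
cv2.imwrite("pics/w_heldjar.png",im)
cam=-.217; u=np.array([-np.sin(np.radians(35))*np.cos(cam),-np.sin(np.radians(35))*np.sin(cam),np.cos(np.radians(35))])
lens=np.array([.7175,-.0175,.091]); tcp=lens+u*.3276; print("u",u,"goal",tcp,(tcp-st["eef_pos"])*1000)
R0=R.from_euler('xyz',st["ee_rot"]); z=R0.as_matrix()[:,2]; ax=np.cross(z,-u); print("rotvec deg",np.degrees(ax/np.linalg.norm(ax)*np.arccos(z@-u)))
E
```

```text
18.4667 [-0.0607  0.1466 -0.2778  0.0004 -1.1417  0.0323] [ 0.4987 -0.2226  0.4032] [-3.1369 -0.0005 -1.5991] 0.04796339578343773 [ 0.1922  0.7353 -1.6485] [ 0.0809 -0.0871  0.0432]
u [-0.5601  0.1235  0.8192] goal [0.534  0.023  0.3594] [ 35.2972 245.5078 -43.8392]
rotvec deg [ -7.4956 -33.9136  -0.0127]
```

View pics/w_heldjar.png

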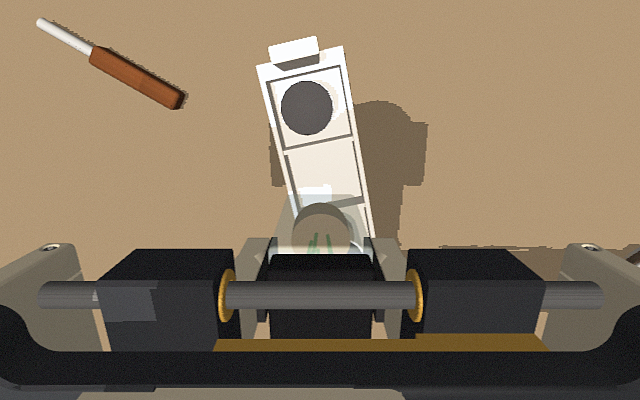

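Emit:
move_arm:
  deltas:
    - [2,10,0,-0.58,-2.63,0]
    - [3,20,0,-0.58,-2.63,0]
    - [3,20,0,-0.58,-2.63,0]
    - [3,20,0,-0.58,-2.63,0]
    - [3,20,0,-0.58,-2.63,0]

```text
t: 18.93
eef_pos: [0.5118, -0.1316, 0.3981]
ee_rot: [-2.912, -0.043, -1.605]
force: [0.4, 0.8, -0.8]
width: 0.0479
```

Emit:
move_arm:
  deltas:
    - [3,20,0,-0.58,-2.63,0]
    - [3,20,0,-0.58,-2.63,0]
    - [3,20,0,-0.58,-2.63,0]
    - [3,20,0,-0.58,-2.63,0]
    - [3,20,0,-0.58,-2.63,0]

```text
t: 19.35
eef_pos: [0.5266, -0.031, 0.3982]
ee_rot: [-2.68, -0.085, -1.618]
force: [1.2, -1.8, -1.0]
width: 0.0479
```

Emit:
move_arm:
  deltas:
    - [3,20,0,-0.58,-2.63,0]
    - [3,20,0,-0.58,-2.63,0]
    - [0,10,0,-0.58,-2.63,0]
    - [0,5,0,0,0,0]
    - [0,0,0,0,0,0]

```text
t: 19.77
eef_pos: [0.5327, 0.0205, 0.3983]
ee_rot: [-2.548, -0.109, -1.633]
force: [-0.4, -0.6, -1.7]
width: 0.0481
```

```bash
cat > rep.py <<'E'
from h import *
st=arm.get_state(); print(st["t"],st["q"],st["eef_pos"],st["width"],st["force"])
cam=-.217; a=np.radians(35); u=np.array([-np.sin(a)*np.cos(cam),-np.sin(a)*np.sin(cam),np.cos(a)])
lens=np.array([.7175,-.0175,.091]); tcp=lens+u*.3276
M=R.from_euler('xyz',st["ee_rot"]).as_matrix(); z=M[:,2]; ax=np.cross(z,-u); print("d mm",(tcp-st["eef_pos"])*1000,"rotvec deg",np.degrees(ax))
E
python3 rep.py
```

```text
19.7667 [ 0.3526 -0.0299 -0.8694  1.0028 -0.374  -1.2665] [0.5327 0.0205 0.3983] 0.04813171545319514 [-0.3876 -0.6277 -1.6738]
d mm [  1.2736   2.4756 -38.9436] rotvec deg [ 0.0289 -0.5149  0.0974]
```

```bash
python3 - <<'E'
from h import *
st=arm.get_state(); KT=camT("wrist",st); im=arm.grab_frame("wrist")
print(proj([[.7175,-.0175,.091],[.7547,-.0267,.02]],KT))
for t in("lens","camera"): print(t,[(d["xy"],d["score"]) for d in arm.spot_point(t,"wrist")])
ln=arm.spot_point("lens","wrist")
if ln: print(back(ln[0]["xy"],.091,KT))
v=np.ascontiguousarray(im[:,:,::-1]); cv2.imwrite("pics/w_pre_raw.png",v)
p=proj([[.7175,-.0175,.091]],KT)[0].astype(int); x0,y0=np.clip(p-[100,75],0,[440,250]); print(x0,y0)
cv2.imwrite("pics/w_pre.png",cv2.resize(v[y0:y0+150,x0:x0+200],None,fx=4,fy=4,interpolation=cv2.INTER_CUBIC))
E
```

```text
[[336.2573 182.7902]
 [339.6228 168.2864]]
lens [([334.8, 184.7], 0.62)]
camera [([354.2, 171.5], 0.88)]
[[ 0.7194 -0.0151  0.091 ]]
236 107
```

View pics/w_pre.png

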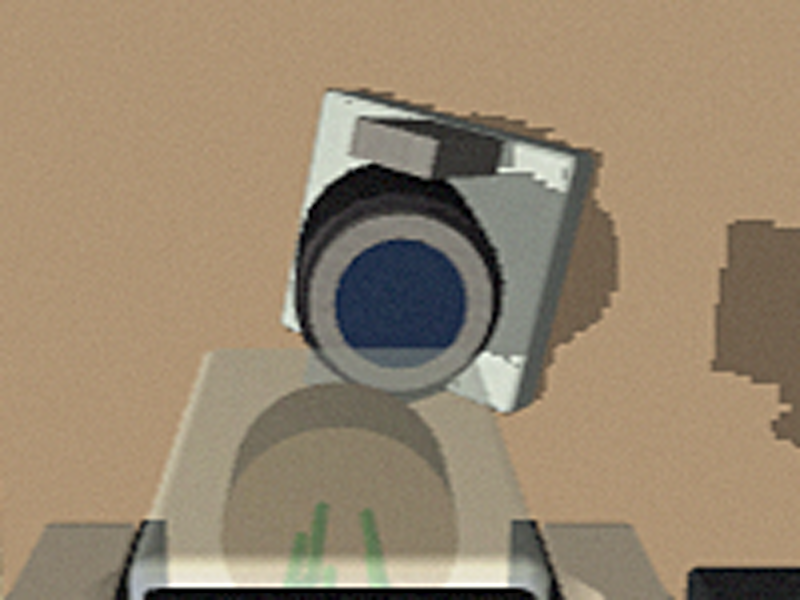

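```bash
python3 - <<'E'
from h import *
K=arm.calibration("wrist")
P=np.array([[.024,-.024,.2276],[.024,.024,.2276],[.022,-.022,.1276],[.022,.022,.1276],[.024,-.024,.1436],[.024,.024,.1436]])
print((proj(P,(K["intrinsics"],K["mount"]))-[236,107]+.375)*4)
v=cv2.imread("pics/w_pre_raw.png"); np.save("g.npy",v)
g=cv2.cvtColor(v,cv2.COLOR_BGR2GRAY).astype(int)
for r in (200,210,220): 
    d=np.diff(cv2.GaussianBlur(v,(3,3),0).astype(int).sum(2)[r]); i=[(c,int(d[c])) for c in range(265,385) if abs(d[c])>18]; print(r,i)
E
```

```text
[[204.8902 329.9925]
 [479.6568 330.2564]
 [121.5622 635.137 ]
 [569.0675 635.5707]
 [126.6539 544.1788]
 [562.5158 544.6001]]
200 [(284, 36), (285, 23), (286, -23), (287, -31), (317, -26), (318, -40), (319, -33), (321, 24), (322, 34), (347, -24), (349, 27), (350, 69), (351, 66), (352, 21), (354, 20), (355, 56), (356, 41), (363, -24), (364, -87), (365, -139), (366, -109), (367, -32), (370, 30), (371, 73), (372, 69)]
210 [(280, 38), (281, 37), (283, -36), (284, -25), (299, -32), (300, -44), (301, -33), (338, 19), (339, 51), (340, 56), (341, 23), (357, -20), (359, 29), (361, -26), (362, -23), (364, 21), (365, 26)]
220 [(277, 36), (278, 29), (280, -34), (281, -21), (293, -28), (294, -53), (295, -39), (339, -24), (340, -19), (344, 20), (345, 54), (346, 55), (347, 20)]
```

Emit:
move_arm:
  deltas:
    - [0.3,0.5,-8,0,-0.1,0.02]
    - [0.3,0.5,-10,0,-0.1,0.02]
    - [0.3,0.5,-10,0,-0.1,0.02]
    - [0.3,0.5,-8,0,-0.1,0.02]
    - [0,0,0,0,0,0]

```text
t: 20.38
eef_pos: [0.5346, 0.0225, 0.3633]
ee_rot: [-2.539, -0.108, -1.632]
force: [0.1, -2.1, -1.8]
width: 0.048
```

Emit:
move_arm:
  deltas:
    - [0,0,0,0,0,0]
    - [0,0,0,0,0,0]
    - [0,0,0,0,0,0]
    - [0,0,0,0,0,0]
    - [0,0,0,0,0,0]

```text
t: 20.8
eef_pos: [0.535, 0.0235, 0.3655]
ee_rot: [-2.535, -0.107, -1.632]
force: [-0.4, 0.4, -0.5]
width: 0.0478
```

```bash
python3 rep.py; python3 rep.py
```

```text
20.8 [ 0.1729  0.0052 -0.9567  1.4378 -0.2211 -1.5696] [0.535  0.0235 0.3655] 0.04782027240812914 [-0.4182  0.4065 -0.5378]
d mm [-0.9588 -0.5295 -6.1468] rotvec deg [-0.0431  0.2344 -0.0648]
20.8 [ 0.1729  0.0052 -0.9567  1.4378 -0.2211 -1.5696] [0.535  0.0235 0.3655] 0.04782027240812914 [-0.4182  0.4065 -0.5378]
d mm [-0.9588 -0.5295 -6.1468] rotvec deg [-0.0431  0.2344 -0.0648]
```

Emit:
move_arm:
  deltas:
    - [-0.2,-0.6,-1.2,0,0.05,0]
    - [-0.2,-0.6,-1.2,0,0.05,0]
    - [-0.2,-0.6,-1.2,0,0.05,0]
    - [-0.2,-0.6,-1.2,0,0.05,0]
    - [-0.2,-0.6,-1,0,0,0]

```text
t: 21.22
eef_pos: [0.5338, 0.02, 0.3589]
ee_rot: [-2.54, -0.107, -1.632]
force: [0.8, 0.2, -1.0]
width: 0.0479
```

Emit:
move_arm:
  deltas:
    - [0,0,0,0,0,0]
    - [0,0,0,0,0,0]
    - [0,0,0,0,0,0]
    - [0,0,0,0,0,0]
    - [0,0,0,0,0,0]

```text
t: 21.63
eef_pos: [0.5339, 0.0201, 0.3592]
ee_rot: [-2.539, -0.107, -1.632]
force: [0.2, 0.2, -0.8]
width: 0.0479
```

```bash
python3 rep.py; python3 - <<'E'
from h import *
st=arm.get_state(); T=np.eye(4); T[:3,:3]=R.from_euler('xyz',st["ee_rot"]).as_matrix(); T[:3,3]=st["eef_pos"]
print(T[:3,:3])
base=T[:3,3]+T[:3,:3]@[-.0027,0,.2276]; lid=T[:3,3]+T[:3,:3]@[-.0027,0,.1276]
lens=np.array([.7175,-.0175,.091]); print("pred base",base)
obs={}
for n in("side","top"):
    KT=camT(n); im=arm.grab_frame(n)
    cv2.imwrite(f"pics/{n}_end.png",im[:,:,::-1])
    print(n,"pred base/lid/lens",proj([base,lid,lens],KT).round(1).tolist())
    for t in("square_jar","jar_lid","lens"):
        L=arm.spot_point(t,n); print(n,t,[(np.round(d["xy"],1).tolist(),round(d["score"],2)) for d in L[:2]])
v=cv2.imread("pics/side_end.png"); p=proj([base],camT("side"))[0].astype(int); print(p-[60,45])
cv2.imwrite("pics/end_crop.png",cv2.resize(v[p[1]-60:p[1]+60,p[0]-80:p[0]+80],None,fx=5,fy=5,interpolation=cv2.INTER_CUBIC)); print("off",p-[80,60])
E
```

```text
21.6333 [ 0.1305  0.0103 -0.9673  1.5154 -0.1962 -1.6139] [0.5339 0.0201 0.3592] 0.04793816289833111 [ 0.1586  0.2042 -0.7749]
d mm [0.1134 2.8402 0.1726] rotvec deg [-0.0328 -0.0095 -0.021 ]
[[-0.0608 -0.8262  0.56  ]
 [-0.9924 -0.0102 -0.1228]
 [ 0.1072 -0.5632 -0.8193]]
pred base [ 0.6615 -0.0052  0.1724]
side pred base/lid/lens [[348.2, 149.1], [325.3, 117.8], [368.0, 175.8]]
side square_jar [([349.4, 147.6], 0.85), ([400.7, 319.5], 0.29)]
side jar_lid [([322.7, 119.1], 0.94)]
side lens [([367.5, 175.5], 0.84)]
top pred base/lid/lens [[335.1, 167.8], [328.8, 190.8], [340.4, 148.6]]
top square_jar []
top jar_lid []
top lens [([340.0, 147.2], 0.74)]
[288 104]
off [268  89]
```

View pics/end_crop.png

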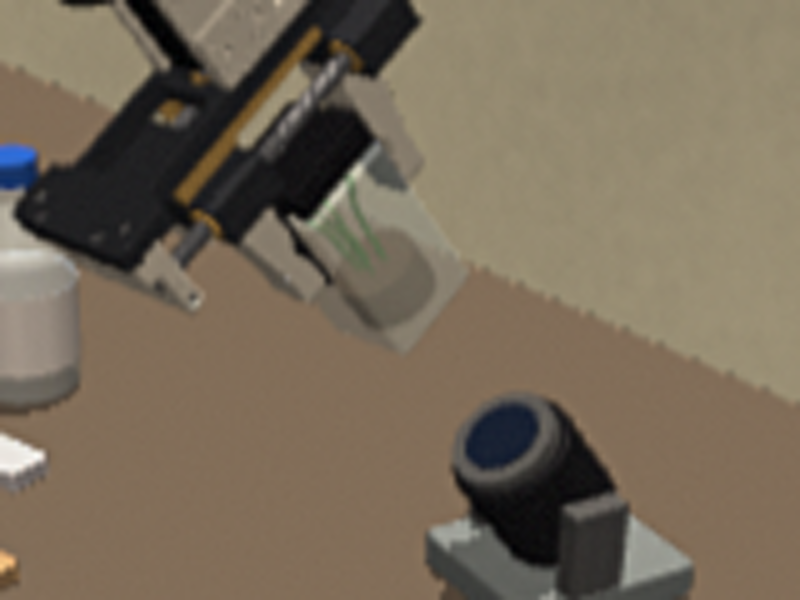

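```bash
python3 - <<'E'
from h import *
from scipy.optimize import least_squares
st=arm.get_state(); M=R.from_euler('xyz',st["ee_rot"]).as_matrix(); t=st["eef_pos"]; KT=camT("side")
f=lambda o:proj(t+(np.array([[.024,-.024,.2276],[.024,.024,.2276]])+o)@M.T,KT)
obs=np.array([[468,265],[405,350]])/5-.4+[268,89]; print(obs)
for tx in(0,-.0027,-.004): print(tx,f([tx,0,0]).round(1).tolist())
r=least_squares(lambda o:np.r_[((f([o[0],0,o[1]])-obs)).ravel()],[0,0],x_scale=1e-3); print("tx,tz offset",r.x,r.fun)
im=arm.grab_frame("wrist"); v=im[:,:,::-1]; cv2.imwrite("pics/w_end.png",v)
# base far edge + lid edge in wrist view
K=arm.calibration("wrist"); k=(K["intrinsics"],K["mount"])
for tx in(0,-.0027,-.004): print(tx,proj(np.array([[.024+tx,y,z] for z in(.2276,.1436) for y in(-.024,.024)]),k).round(1).tolist(), proj(np.array([[.022+tx,y,z] for z in(.1436,.1276) for y in(-.022,.022)]),k).round(1).tolist())
g=v.astype(int).sum(2)
for c in (295,300,305,325,340): d=np.diff(g[:,c-2:c+3].mean(1)); print(c,[(r_,int(d[r_])) for r_ in range(170,275) if abs(d[r_])>25])
for t_ in("bar","round_jar_a"):
    arm.grab_frame("side"); print(t_,[(np.round(d["xy"],1).tolist(),round(d["score"],2)) for d in arm.spot_point(t_,"side")])
print("bar fit side",fit(BAR,.1,[(mask("bar","side"),camT("side"))],[.501,.218,.128]))
E
```

```text
[[361.2 141.6]
 [348.6 158.6]]
0 [[363.3, 143.6], [349.7, 160.7]]
-0.0027 [[362.4, 143.4], [348.8, 160.4]]
-0.004 [[362.0, 143.2], [348.4, 160.2]]
tx,tz offset [-0.0004 -0.0068] [ 0.517  -0.0444 -0.5536  0.0959]
0 [[286.8, 189.1], [355.5, 189.2], [267.3, 242.7], [376.2, 242.8]] [[272.0, 246.8], [371.5, 246.9], [266.0, 265.4], [377.9, 265.5]]
-0.0027 [[287.0, 192.8], [355.4, 192.9], [267.6, 248.2], [375.9, 248.3]] [[272.3, 252.3], [371.2, 252.4], [266.4, 271.4], [377.5, 271.6]]
-0.004 [[287.0, 194.6], [355.3, 194.7], [267.7, 250.8], [375.7, 250.9]] [[272.5, 254.9], [371.0, 255.0], [266.5, 274.3], [377.3, 274.4]]
295 [(170, -46), (172, -50), (176, 32), (179, 39), (193, 68), (197, 31), (198, 25), (199, 34), (217, -26), (245, 69), (246, 55), (247, 52), (248, 35), (251, 28), (252, 67), (253, -717), (254, 38)]
300 [(170, 31), (171, 46), (172, 47), (181, -31), (193, 33), (199, -27), (204, 33), (210, -34), (212, -25), (244, 27), (245, 65), (246, 49), (247, 62), (248, 27), (252, 61), (253, -698), (254, 32), (262, -30), (266, -31)]
305 [(173, -33), (174, -65), (175, -29), (176, -31), (177, -26), (193, 134), (194, 35), (198, 30), (204, -44), (206, 31), (207, -37), (245, 66), (246, 62), (247, 47), (248, 34), (252, 55), (253, -676), (254, 33), (255, 28)]
325 [(193, 123), (194, 25), (213, 53), (245, 68), (246, 63), (247, 55), (248, 33), (252, 66), (253, -698), (254, 43)]
340 [(170, 58), (171, 35), (172, 41), (173, 30), (174, 33), (202, 27), (204, 78), (208, -42), (209, -56), (210, -48), (211, -35), (244, 25), (245, 63), (246, 60), (247, 53), (248, 38), (252, 57), (253, -690), (254, 35)]
bar [([233.5, 163.8], 0.79)]
round_jar_a [([329.1, 279.8], 0.91), ([401.7, 319.4], 0.61)]
bar fit side (array([0.5011, 0.2197, 0.1156]), np.float64(0.1754913673952257))
```

```bash
python3 rep.py; python3 -c "
from station import arm
print(arm.job_done())"
```

```text
22.3333 [ 0.1304  0.0103 -0.9675  1.5156 -0.1962 -1.6139] [0.5338 0.0201 0.3591] 0.047979347514997335 [ 0.332   0.1185 -0.8421]
d mm [0.1702 2.8845 0.2444] rotvec deg [-0.0302 -0.0168 -0.0181]
the job is handed in; nothing more can be done
None
```

I laid the bar on the ledge and let go. The square jar, which was in the middle cell, is now held in front of the inspection camera, and I handed the job in at 22.3 s on the robot's clock.

- **Bar:** The wrist view after release put it at (0.5011, 0.2179), yaw 0.129. The ledge fit was (0.5005, 0.2173), yaw 0.128, so it is centred to about 1 mm and 0.1°. The later fit from the side camera alone agreed less well: 2 mm in y and 0.7° off.
- **Jar:** The base is about 100 mm out along the estimated line of sight, with a tilt error under 0.1° against that estimate. The wrist view showed the jar sitting about 2.9 mm off-centre along the pads, and I shifted the tool 2.8 mm to make up for it.
- **Checks that disagreed:**
  - Base corners I read by hand in the side picture put the base roughly 6 mm further out, which I took as corner-reading error. The network's base point was within about 1.5 mm along the axis, and the wrist view fitted about 100 mm.
  - The camera foot measured about 3% small, so I took its heading from the edges of the foot (about ±0.01 rad). The lens position agreed to 0.5 px in a second wrist view and to about 3 mm with the side camera.
- **Everything else:** Both round jars were still found where they started. I did not measure the bottle, pot and dibber again, but the arm passed well above or clear of them and felt no unexpected contact.

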